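Transfer relay modules to the test rack in reverse order

TASK

Move the four relay modules from the grey burn-in rack to the black test rack in reverse order, because the tester reads the row from the other end: as seen from the robot, the module that stands leftmost in the grey rack goes into the rightmost bay of the black rack, the second from the left into the second from the right, and so on. Leave each standing upright on the floor of its own bay, and never tip a module over on the way.

Things in the scene. Friction and masses are not known exactly. Their poses are not given: they have to be found in the camera images.
- grey_rack: Light grey burn-in rack, fixed, 232 x 66 x 20 mm (y, x, z) and flat 5 mm high end feet, plus 15 mm deep, 10 mm high black ledge at -x. Origin: underside, mid-row; x away from the robot, y along the row to the robot's left, yaw within 0.18 rad. Four bays at x = 0, y = 84, 28, -28, -84 mm, each 58 (x) by 48 (y) mm inside, floor at z = 6 mm, walls up to z = 20 mm. One module in each bay at the start.
- black_rack: Black test rack, fixed, 232 x 66 x 20 mm (y, x, z) and flat 5 mm high end feet. Origin: underside, mid-row; x away from the robot, y along the row to the robot's left, yaw within 0.18 rad. Four bays at x = 0, y = 84, 28, -28, -84 mm, each 58 (x) by 48 (y) mm inside, floor at z = 6 mm, walls up to z = 20 mm. Empty at the start. Nearer or farther than the grey rack.
- red_module: Loose red relay module, a straight-sided block 40 (x) by 28 (y) by 60 (z) mm with black foot and two black strips on top, about 0.12 kg. Origin: centre of its underside, z up. Starts upright in a bay of the grey rack, its 40 mm length across the row (within 0.06 rad), 28 mm clear of its neighbours; best gripped over the 40 mm. May be set down either way round.
- yellow_module: Loose yellow relay module, a straight-sided block 40 (x) by 28 (y) by 60 (z) mm with black foot and two black strips on top, about 0.12 kg. Origin: centre of its underside, z up. Starts upright in a bay of the grey rack, its 40 mm length across the row (within 0.06 rad), 28 mm clear of its neighbours; best gripped over the 40 mm. May be set down either way round.
- blue_module: Loose blue relay module, a straight-sided block 40 (x) by 28 (y) by 60 (z) mm with black foot and two black strips on top, about 0.12 kg. Origin: centre of its underside, z up. Starts upright in a bay of the grey rack, its 40 mm length across the row (within 0.06 rad), 28 mm clear of its neighbours; best gripped over the 40 mm. May be set down either way round.
- white_module: Loose white relay module, a straight-sided block 40 (x) by 28 (y) by 60 (z) mm with black foot and two black strips on top, about 0.12 kg. Origin: centre of its underside, z up. Starts upright in a bay of the grey rack, its 40 mm length across the row (within 0.06 rad), 28 mm clear of its neighbours; best gripped over the 40 mm. May be set down either way round.
- red_tag: Small red tag, 12 x 30 x 3 mm, fixed on the grey rack's ledge in front of (robot's side of) the bay where the red module starts, 40 mm from that bay's centre to within 5 mm; it stays and shows where the module came from. Origin: centre of its underside.
- yellow_tag: Small yellow tag, 12 x 30 x 3 mm, fixed on the grey rack's ledge in front of (robot's side of) the bay where the yellow module starts, 40 mm from that bay's centre to within 5 mm; it stays and shows where the module came from. Origin: centre of its underside.
- blue_tag: Small blue tag, 12 x 30 x 3 mm, fixed on the grey rack's ledge in front of (robot's side of) the bay where the blue module starts, 40 mm from that bay's centre to within 5 mm; it stays and shows where the module came from. Origin: centre of its underside.
- white_tag: Small white tag, 12 x 30 x 3 mm, fixed on the grey rack's ledge in front of (robot's side of) the bay where the white module starts, 40 mm from that bay's centre to within 5 mm; it stays and shows where the module came from. Origin: centre of its underside.
Not all that is in view belongs to the job. Of the things shaped like the blue_module, the blue one is meant.

How it is judged:
At the end, for the whole second after the job is handed in: Each module is still (below 0.02 m/s) and upright (within 0.12 rad) in the black rack's bay that mirrors its starting bay in the grey rack (first from left to first from right, and so on), within 16 mm (x) and 13 mm (y) of its centre, underside within 5 mm of the bay floor (((y of red_tag in the frame of grey_rack between -0.104 and -0.064 m and y of red_module in the frame of black_rack between 0.071 and 0.097 m) or (y of red_tag in the frame of grey_rack between -0.048 and -0.008 m and y of red_module in the frame of black_rack between 0.015 and 0.041 m) or (y of red_tag in the frame of grey_rack between 0.008 and 0.048 m and y of red_module in the frame of black_rack between -0.041 and -0.015 m) or (y of red_tag in the frame of grey_rack between 0.064 and 0.104 m and y of red_module in the frame of black_rack between -0.097 and -0.071 m)) and x of red_module in the frame of black_rack between -0.016 and 0.016 m and z of red_module in the frame of black_rack between 0.001 and 0.011 m and angle between each of red_module, yellow_module, blue_module, white_module's own z axis and vertical below 0.12 rad and linear speed of each of red_module, yellow_module, blue_module, white_module below 0.02 m/s and ((y of yellow_tag in the frame of grey_rack between -0.104 and -0.064 m and y of yellow_module in the frame of black_rack between 0.071 and 0.097 m) or (y of yellow_tag in the frame of grey_rack between -0.048 and -0.008 m and y of yellow_module in the frame of black_rack between 0.015 and 0.041 m) or (y of yellow_tag in the frame of grey_rack between 0.008 and 0.048 m and y of yellow_module in the frame of black_rack between -0.041 and -0.015 m) or (y of yellow_tag in the frame of grey_rack between 0.064 and 0.104 m and y of yellow_module in the frame of black_rack between -0.097 and -0.071 m)) and x of yellow_module in the frame of black_rack between -0.016 and 0.016 m and z of yellow_module in the frame of black_rack between 0.001 and 0.011 m and ((y of blue_tag in the frame of grey_rack between -0.104 and -0.064 m and y of blue_module in the frame of black_rack between 0.071 and 0.097 m) or (y of blue_tag in the frame of grey_rack between -0.048 and -0.008 m and y of blue_module in the frame of black_rack between 0.015 and 0.041 m) or (y of blue_tag in the frame of grey_rack between 0.008 and 0.048 m and y of blue_module in the frame of black_rack between -0.041 and -0.015 m) or (y of blue_tag in the frame of grey_rack between 0.064 and 0.104 m and y of blue_module in the frame of black_rack between -0.097 and -0.071 m)) and x of blue_module in the frame of black_rack between -0.016 and 0.016 m and z of blue_module in the frame of black_rack between 0.001 and 0.011 m and ((y of white_tag in the frame of grey_rack between -0.104 and -0.064 m and y of white_module in the frame of black_rack between 0.071 and 0.097 m) or (y of white_tag in the frame of grey_rack between -0.048 and -0.008 m and y of white_module in the frame of black_rack between 0.015 and 0.041 m) or (y of white_tag in the frame of grey_rack between 0.008 and 0.048 m and y of white_module in the frame of black_rack between -0.041 and -0.015 m) or (y of white_tag in the frame of grey_rack between 0.064 and 0.104 m and y of white_module in the frame of black_rack between -0.097 and -0.071 m)) and x of white_module in the frame of black_rack between -0.016 and 0.016 m and z of white_module in the frame of black_rack between 0.001 and 0.011 m); the robot touches nothing.
It fails at once if a module is tipped over (more than 0.6 rad from upright) (angle between any of red_module, yellow_module, blue_module, white_module's own z axis and vertical above 0.6 rad).
It also fails if it takes over 88 s, if anything falls off the work surface, if the arm or the gripper's body presses on something with over 40 N, if the wrist force passes 120 N, or if a joint passes its speed limit or range.

ROBOT

A 7-joint arm with a two-finger parallel gripper is mounted at the origin on a cart in front of the work surface, level with it; the furniture and walls round the work are solid. World frame = base frame: x ahead of the robot, y to its left, z up, the work surface at z = 0. Lengths are in m, angles in rad, forces in N, time in s.
With the tool pointing down it reaches from about 0.4 to 0.85 m from the base axis. Payload 10.4 kg.
Tool frame: the origin (TCP) lies at the very end of the fingers, on their centre line; the grasp point (between the pads) lies 19 mm behind it; z points along the fingers, y is the line along which they close (so a half turn about z gives the same grasp; the last joint's range is limited). The gripper opens to 87 mm and grips with 3 to 60 N. Pads are 19 mm wide; open, the fingers measure 117 mm over their backs; the gripper's body (75 mm by 190 mm) begins 51 mm behind the grasp point.
Start: joints at [1.274, 0.332, -0.065, 1.46, 0.022, 1.35, -0.088], TCP at [0.169, -0.602, 0.223] pointing down, gripper open.
Joint ranges: [-2.6, 2.6], [-0.5, 2.12], [-1.47, 1.34], [0.16, 2.42], [-1.27, 4.41], [0.06, 2.06], [-2.6, 2.6]. Speed limits (rad/s): [2.22, 2.22, 2.79, 2.79, 3.14, 3.14, 3.14].

INTERFACE

Orientations are given as a unit quaternion [x, y, z, w].
In Python, from bench import * gives the robot as it stands.
- The arm moves only by the tool step_arm, never from a script. Its arguments are lists of equal length, an entry for each row: "delta_pos": the shift along the world's x, y, z in units of 25 mm (1.0 is 25 mm), a list of three; "turn": the turn about the world's z in units of 0.12 rad (1.0 is 0.12 rad). In form: {"delta_pos": [[tx, ty, tz], ...], "turn": [turn, ...]}. A call has 1 to 12 rows; each row shifts and turns the commanded pose from where the row before left it; what a row does not reach is not made up. A row lasts 1/10 s, in which the tool goes at most 50 mm and 8.59 degrees, less where a joint would pass 70% of its speed; a pose out of reach is approached as far as the arm can. A call with a number of a shift or a turn outside -1 to 1 is refused whole. A call with a gripper value outside its range is refused whole. "grip" is the closure, from 0 (fully open) to 1 (shut), set as the call begins (left out, the last holds). The fingers move at their own pace and stop on an object; "newtons" is the grip in N (left out, the last holds). Time passes only in rows, so rows that do not move let the fingers close. It gives the time, the measured TCP pose, the force, the opening and the grip force at its end, in the units of the state.
- read_state(): the state, without advancing time (a new reading comes with each control period).
- camera(name): name is "scene" or "top" or "wrist"; returns a dict with "image" (400x640x3 uint8, red, green, blue), "z_map" (400x640 float32, m along the optical axis (not along the pixel's ray), 0 where there is no reading), "mtx" (3x3 intrinsics, pixels), "view" (4x4, takes a point from world to camera coordinates). Camera axes: x right, y up, looking along -z (the intrinsics and any distortion apply to the point x, -y, -z); pixel columns grow to the right and rows downward; lengths in m; the calibration is good to about 2 mm. The wrist camera is an equidistant fisheye: a pixel r from the principal point sees the ray r / f radians off the axis. A picture is of the moment at which its call begins.
- close_job(): hands the job in; it is judged then, once.
The state is a dict: "time": time; "joint_positions": joint angles; "joint_vel": joint speeds; "joint_torque": joint torques, N m; "ee_pos": TCP position; "eef_rot": TCP orientation; "ft_force": force on the tool from outside, world axes, zero at the start; "torque": the same for the moment, N m; "width": finger opening in m; "grip_force": force on a finger pad.
Only numpy, scipy, OpenCV 4.12 (cv2) and the standard library are available. Lean on these libraries where they do the work, as an engineer would, in place of code of your own. Each camera call takes 0.05 s, during which the arm holds its last target. There are 200 camera calls.

## Working session

There is one attempt and no reset: what is moved stays moved. The work goes in short steps, Python scripts to look and compute and a tool call to move; the robot and the scene stay as the last step left them, time stands still between calls to the robot, and variables do not carry over. Pictures are saved under pics/ and viewed, at most 14 in all, crops included, and the job is handed in when it is done.

Besides the shell and the picture viewer there is one more tool, called after ">>>" as a command line: name --pt "numbers of a row" for each row, then --argument value for the rest. step_arm: Moves the arm, as the interface text tells. Shifts and turns lie within -1 to 1; 1 stands for 25 mm of shift or 0.12 rad of turn. Its arguments: {"type":"object","properties":{"delta_pos":{"type":"array"},"turn":{"type":"array"},"grip":{"type":"number"},"newtons":{"type":"number"}},"required":["delta_pos","turn"]}

```bash
mkdir -p pics; python3 - <<'E'
from bench import *
import cv2,numpy as np
s=read_state();print({k:np.round(v,3).tolist() for k,v in s.items()})
for n in("top","scene"):
    c=camera(n);cv2.imwrite(f"pics/{n}0.png",c["image"][:,:,::-1]);np.savez(f"{n}0.npz",**c)
    print(n,c["mtx"].round(1).tolist(),c["view"].round(3).tolist(),c.keys())
E
```

```text
{'time': 0.0, 'joint_positions': [1.274, 0.333, -0.065, 1.461, 0.022, 1.35, -0.089], 'joint_vel': [0.0, -0.001, 0.001, -0.0, -0.0, -0.0, 0.0], 'joint_torque': [-0.0, -62.327, 0.024, -38.99, -0.061, 0.04, 0.0], 'ee_pos': [0.169, -0.601, 0.222], 'eef_rot': [0.991, 0.136, -0.0, -0.001], 'ft_force': [0.498, 0.169, -1.273], 'torque': [0.02, 0.019, 0.047], 'grip_force': 0.0, 'width': 0.087}
top [[419.5, 0.0, 322.4], [0.0, 419.5, 198.2], [0.0, 0.0, 1.0]] [[-0.019, -1.0, 0.015, 0.076], [0.999, -0.018, 0.028, -0.521], [-0.028, 0.015, 0.999, -0.896], [0.0, 0.0, 0.0, 1.0]] dict_keys(['image', 'z_map', 'mtx', 'view'])
scene [[419.7, 0.0, 315.0], [0.0, 419.7, 201.1], [0.0, 0.0, 1.0]] [[-0.503, -0.864, 0.025, 0.345], [0.419, -0.218, 0.882, -0.247], [-0.756, 0.454, 0.471, -0.537], [0.0, 0.0, 0.0, 1.0]] dict_keys(['image', 'z_map', 'mtx', 'view'])
```

View pics/top0.png

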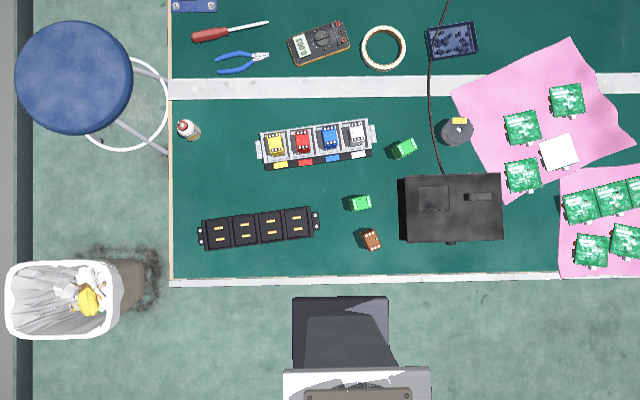

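View pics/scene0.png

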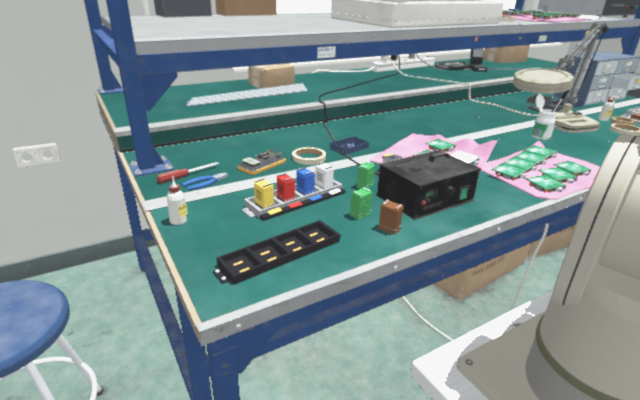

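The top view shows the grey rack (row about 258–375, 140) with, left to right, yellow (275,143), red (302,141), blue (329,137) and white (356,132). The tags are in the same order. The black rack is nearer (198–320, 228), with gold strips in each bay, and the decoys are green and brown. The black box (450,207) is an obstacle on the way in.

```bash
cat >h.py <<'E'
import numpy as np,cv2
def ray(c,u,v):
    K=c["mtx"];V=c["view"];R=V[:3,:3];o=-R.T@V[:3,3]
    d=np.stack([(np.asarray(u)-K[0,2])/K[0,0],-(np.asarray(v)-K[1,2])/K[1,1],-np.ones_like(np.asarray(u,float))],-1)
    return o,d@R
def plane(c,u,v,z):
    o,d=ray(c,u,v);return o+d*((z-o[2])/d[...,2])[...,None]
def cloud(c):
    v,u=np.mgrid[:400,:640];o,d=ray(c,u,v);return o+d*c["z_map"][...,None]
E
python3 - <<'E'
from h import *
c=dict(np.load("top0.npz"));im=c["image"];P=cloud(c)
hsv=cv2.cvtColor(im,cv2.COLOR_RGB2HSV).astype(int);H,S,V=[hsv[...,i] for i in range(3)]
v,u=np.mgrid[:400,:640]
box=(u>250)&(u<385)&(v>110)&(v<175)
m=box&(P[...,2]>.045)
n,l,st,ce=cv2.connectedComponentsWithStats(m.astype(np.uint8))
for i in range(1,n):
    if st[i,4]>60:
        q=P[l==i];r=cv2.minAreaRect(np.argwhere(l==i)[:,::-1].astype(np.float32))
        print("mod",ce[i].round(1),st[i,4],np.median(q,0).round(4),plane(c,*ce[i],.066).round(4),np.percentile(q[:,2],[5,95]).round(3),r)
for n_,(a,b) in dict(yellow=(20,35),red=(0,8),blue=(100,125)).items():
    k=box&(H>=a)&(H<=b)&(S>120)&(P[...,2]<.03)&(v>152)&(V>80);print(n_,"tag",plane(c,u[k].mean(),v[k].mean(),.013).round(4),k.sum())
bb=(u>195)&(u<325)&(v>200)&(v<255)
k=(bb&(H>10)&(H<35)&(S>60)&(V>120)).astype(np.uint8)
n,l,st,ce=cv2.connectedComponentsWithStats(k)
g=np.array([plane(c,*ce[i],.006) for i in range(1,n) if st[i,4]>4]);print("gold",g.round(4).tolist(),ce[1:].round(1).tolist())
k=(bb&(V<75)&(S<140)).astype(np.uint8);n,l,st,ce=cv2.connectedComponentsWithStats(k);i=1+st[1:,4].argmax()
r=cv2.minAreaRect(np.argwhere(l==i)[:,::-1].astype(np.float32));print("black",r,plane(c,*[np.array(r[0])[j] for j in (0,1)],.02).round(4))
for nm,(a,b,e,f) in dict(psu=(400,505,175,245),g1=(390,418,135,162),g2=(345,373,193,213),br=(360,384,227,252),cyl=(440,475,112,150),bottle=(175,203,115,145),table=(330,340,180,190)).items():
    q=P[e:f,a:b].reshape(-1,3);t=q[q[:,2]>.02] if nm!="table" else q;print(nm,np.percentile(t,[2,98],0).round(3).tolist())
big=cv2.resize(im[105:260,185:385],None,fx=4,fy=3.8,interpolation=cv2.INTER_CUBIC)[:,:,::-1];cv2.imwrite("pics/crop.png",big[:590])
E
```

```text
mod [356.1 132.5] 287 [ 0.6535 -0.0031  0.0644] [ 0.6525 -0.0031  0.066 ] [0.053 0.068] ((356.1153869628906, 132.57693481445312), (20.39607810974121, 14.120362281799316), 78.69007110595703)
mod [329.2 136.4] 281 [0.6461 0.0518 0.0646] [0.6454 0.0516 0.066 ] [0.056 0.068] ((329.11602783203125, 136.38800048828125), (20.48238754272461, 13.86362361907959), 79.69515228271484)
mod [302.1 140.5] 274 [0.6373 0.1064 0.0646] [0.6379 0.1064 0.066 ] [0.06  0.068] ((301.8000183105469, 140.5999755859375), (20.36467742919922, 14.142136573791504), 81.8698959350586)
mod [274.8 143.3] 287 [0.6337 0.1612 0.0645] [0.6332 0.1614 0.066 ] [0.055 0.068] ((275.25, 143.25), (20.592193603515625, 14.904828071594238), 78.69007110595703)
yellow tag [0.6013 0.1565 0.013 ] 25
red tag [0.6004 0.1022 0.013 ] 84
blue tag [0.6086 0.045  0.013 ] 97
gold [[0.4827, 0.1243, 0.006], [0.4766, 0.1793, 0.006], [0.4701, 0.2355, 0.006], [0.4639, 0.2913, 0.006], [0.4588, 0.1211, 0.006], [0.4527, 0.1756, 0.006], [0.4463, 0.232, 0.006], [0.44, 0.2876, 0.006]] [[295.9, 217.2], [270.3, 220.6], [244.1, 224.1], [218.0, 227.5], [297.6, 228.3], [272.2, 231.7], [245.9, 235.2], [219.9, 238.7]]
black ((254.11614990234375, 228.22396850585938), (31.601869583129883, 114.59451293945312), 82.56858825683594) [0.4614 0.2121 0.02  ]
psu [[0.433, -0.281, 0.053], [0.559, -0.094, 0.102]]
g1 [[0.604, -0.125, 0.024], [0.639, -0.085, 0.063]]
g2 [[0.496, -0.03, 0.033], [0.524, 0.009, 0.062]]
br [[0.414, -0.047, 0.028], [0.455, -0.014, 0.063]]
cyl [[0.633, -0.246, 0.024], [0.686, -0.193, 0.048]]
bottle [[0.65, 0.326, 0.023], [0.683, 0.354, 0.095]]
table [[0.542, 0.03, -0.001], [0.562, 0.05, 0.005]]
```

View pics/crop.png

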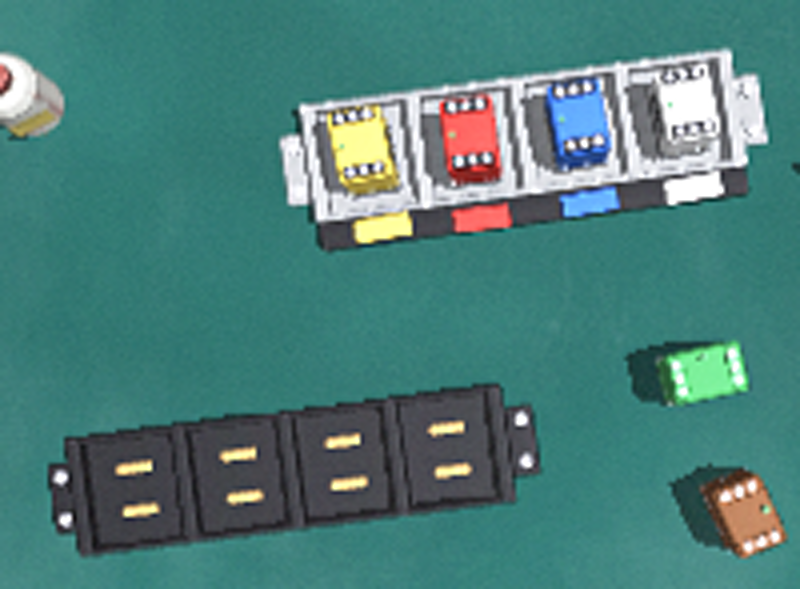

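Yellow, red, blue, white from the left is confirmed, and the bay centres and yaw (about 0.113) are found. Moving above the yellow module.

>>> step_arm --pt "0.516 0.847 0" --pt "0.516 0.847 0" --pt "0.516 0.847 0" --pt "0.516 0.847 0" --pt "0.516 0.847 0" --pt "0.516 0.847 0" --pt "0.516 0.847 0" --pt "0.516 0.847 0" --pt "0.516 0.847 0" --pt "0.516 0.847 0" --pt "0.516 0.847 0" --pt "0.516 0.847 0" --turn '[0.327,0.327,0.327,0.327,0.327,0.327,0.327,0.327,0.327,0.327,0.327,0.327]' --grip 0 --newtons 25

```text
time: 1.3
ee_pos: [0.3248, -0.3459, 0.2226]
eef_rot: [0.931, 0.365, 0.0, 0.0]
ft_force: [0.8, -0.6, -0.4]
width: 0.0871
grip_force: 0.0
```

>>> step_arm --pt "0.516 0.847 0" --pt "0.516 0.847 0" --pt "0.516 0.847 0" --pt "0.516 0.847 0" --pt "0.516 0.847 0" --pt "0.516 0.847 0" --pt "0.516 0.847 0" --pt "0.516 0.847 0" --pt "0.516 0.847 0" --pt "0.516 0.847 0" --pt "0.516 0.847 0" --pt "0.516 0.847 0" --turn '[0.327,0.327,0.327,0.327,0.327,0.327,0.327,0.327,0.327,0.327,0.327,0.327]'

```text
time: 2.5
ee_pos: [0.4796, -0.0917, 0.2226]
eef_rot: [0.82, 0.572, 0.0, 0.0]
ft_force: [-0.1, -0.5, 0.7]
width: 0.0872
grip_force: 0.0
```

>>> step_arm --pt "0.516 0.847 0" --pt "0.516 0.847 0" --pt "0.516 0.847 0" --pt "0.516 0.847 0" --pt "0.516 0.847 0" --pt "0.516 0.847 0" --pt "0.516 0.847 0" --pt "0.516 0.847 0" --pt "0.516 0.847 0" --pt "0.516 0.847 0" --pt "0.516 0.847 0" --pt "0.516 0.847 0" --turn '[0.327,0.327,0.327,0.327,0.327,0.327,0.327,0.327,0.327,0.327,0.327,0.327]'

```text
time: 3.7
ee_pos: [0.634, 0.1626, 0.2221]
eef_rot: [0.664, 0.748, 0.0, -0.0]
ft_force: [0.5, -0.3, -0.2]
width: 0.0869
grip_force: 0.0
```

```bash
python3 - <<'E'
from bench import *
import cv2,numpy as np
c=camera("wrist");im=c["image"];K=c["mtx"];V=c["view"];R=V[:3,:3];o=-R.T@V[:3,3]
np.savez("w0.npz",**c)
hsv=cv2.cvtColor(im,cv2.COLOR_RGB2HSV).astype(int);H,S,_=[hsv[...,i] for i in range(3)]
out=im.copy()
def proj(p):
    q=V[:3,:3]@p+V[:3,3];x=np.array([q[0],-q[1],-q[2]]);r=np.hypot(x[0],x[1]);t=np.arctan2(r,x[2])
    return K[:2,2]+x[:2]/r*t*K[0,0]
print("cam",o.round(3),"f",K[0,0].round(1))
for p in [(.6332,.1614),(.6379,.1064),(.6454,.0516),(.6525,-.0031)]:
    a=proj(np.array([*p,.066]));cv2.circle(out,tuple(int(i) for i in a),4,(255,0,255),-1)
for p in [(.4708,.1227),(.4647,.1775),(.4582,.2338),(.452,.2895)]:
    a=proj(np.array([*p,.006]));cv2.circle(out,tuple(int(i) for i in a),3,(0,255,0),-1)
cv2.imwrite("pics/w0.png",out[:,:,::-1])
E
```

```text
cam [0.625 0.24  0.385] f 309.7
```

View pics/w0.png

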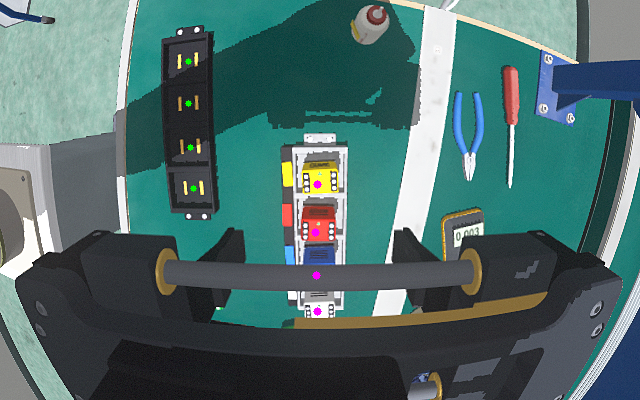

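The wrist view agrees with the projected module points (yellow at about (320,182)) and with the bay points to 2–3 mm. Descending on yellow.

>>> step_arm --pt "0 0 -0.8" --pt "0 0 -1" --pt "0 0 -1" --pt "0 0 -1" --pt "0 0 -1" --pt "0 0 -1" --pt "0 0 -0.7" --pt "0 0 -0.5" --pt "0 0 -0.5" --pt "0 0 0" --turn '[0,0,0,0,0,0,0,0,0,0]'

```text
time: 4.75
ee_pos: [0.6328, 0.1605, 0.0336]
eef_rot: [0.665, 0.747, -0.001, -0.001]
ft_force: [-1.1, -0.5, -0.5]
width: 0.0871
grip_force: 0.0
```

>>> step_arm --pt "0 0 0" --pt "0 0 0" --pt "0 0 0" --pt "0 0 0" --pt "0 0 0" --pt "0 0 0" --pt "0 0 0" --turn '[0,0,0,0,0,0,0]' --grip 1 --newtons 25

```text
time: 5.45
ee_pos: [0.6336, 0.1605, 0.0352]
eef_rot: [0.665, 0.747, 0.0, 0.0]
ft_force: [0.2, 0.1, -0.5]
width: 0.04
grip_force: 24.8
```

>>> step_arm --pt "0 0 0.2" --pt "0 0 0.6" --pt "0 0 0.8" --pt "0 0 0.8" --pt "0 0 0.8" --pt "0 0 0" --pt "0 0 0" --turn '[0,0,0,0,0,0,0]'

```text
time: 6.15
ee_pos: [0.6336, 0.1606, 0.1157]
eef_rot: [0.665, 0.747, 0.0, 0.0]
ft_force: [-0.2, -0.2, -2.5]
width: 0.04
grip_force: 24.8
```

>>> step_arm --pt "-0.3 -0.06 0" --pt "-0.7 -0.17 0" --pt "-0.8 -0.19 0" --pt "-0.8 -0.19 0" --pt "-0.8 -0.19 0" --pt "-0.8 -0.19 0" --pt "-0.8 -0.19 0" --pt "-0.8 -0.19 0" --pt "-0.5 -0.12 0" --pt "-0.18 -0.03 0" --pt "0 0 0" --pt "0 0 0" --turn '[0,0,0,0,0,0,0,0,0,0,0,0]'

```text
time: 7.35
ee_pos: [0.4717, 0.1226, 0.115]
eef_rot: [0.665, 0.747, 0.0, 0.0]
ft_force: [1.1, -0.6, -0.2]
width: 0.0402
grip_force: 24.8
```

>>> step_arm --pt "0 0 -0.6" --pt "0 0 -0.8" --pt "0 0 -0.7" --pt "0 0 -0.5" --pt "0 0 -0.3" --pt "0 0 -0.25" --pt "0 0 0" --pt "0 0 0" --turn '[0,0,0,0,0,0,0,0]'

```text
time: 8.15
ee_pos: [0.4717, 0.1227, 0.0366]
eef_rot: [0.665, 0.747, 0.0, 0.0]
ft_force: [0.5, 0.4, -0.9]
width: 0.0402
grip_force: 24.8
```

>>> step_arm --pt "0 0 0" --pt "0 0 0" --pt "0 0 0" --pt "0 0 0" --pt "0 0 0" --pt "0 0 0" --turn '[0,0,0,0,0,0]' --grip 0

```text
time: 8.75
ee_pos: [0.4715, 0.1226, 0.0364]
eef_rot: [0.665, 0.747, 0.0, 0.0]
ft_force: [0.3, 0.7, -0.7]
width: 0.0799
grip_force: 0.0
```

>>> step_arm --pt "0 0 0.5" --pt "0 0 0.9" --pt "0 0 0.9" --pt "0 0 0.9" --pt "0 0 0.3" --pt "0 0 0" --turn '[0,0,0,0,0,0]'

```text
time: 9.35
ee_pos: [0.4722, 0.1227, 0.1251]
eef_rot: [0.665, 0.747, 0.001, 0.001]
ft_force: [-1.0, 0.1, 0.1]
width: 0.0868
grip_force: 0.0
```

```bash
python3 - <<'E'
from bench import *
import cv2
cv2.imwrite("pics/w1.png",camera("wrist")["image"][:,:,::-1])
E
```

```text
(no output)
```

View pics/w1.png

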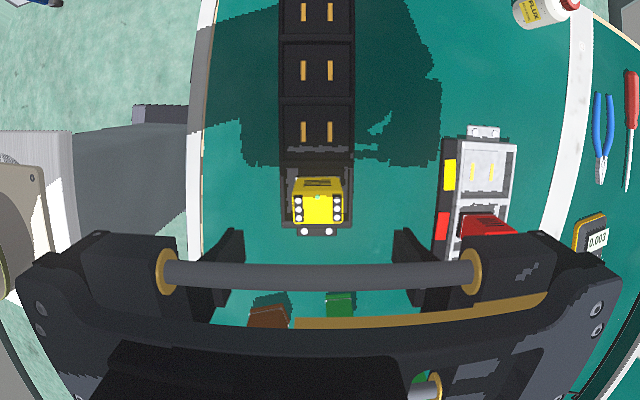

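Yellow stands upright and centred in the rightmost bay (320,203). Next is red.

>>> step_arm --pt "0.6 -0.06 0" --pt "0.9 -0.09 0" --pt "0.9 -0.09 0" --pt "0.9 -0.09 0" --pt "0.9 -0.09 0" --pt "0.9 -0.09 0" --pt "0.9 -0.09 0" --pt "0.5 -0.05 0" --pt "0.18 0 0" --pt "0 0 0" --pt "0 0 0" --turn '[0,0,0,0,0,0,0,0,0,0,0]'

```text
time: 10.5
ee_pos: [0.6375, 0.1067, 0.1233]
eef_rot: [0.665, 0.747, -0.0, -0.0]
ft_force: [0.3, 0.4, -0.4]
width: 0.0871
grip_force: 0.0
```

>>> step_arm --pt "0 0 -0.6" --pt "0 0 -0.8" --pt "0 0 -0.8" --pt "0 0 -0.6" --pt "0 0 -0.5" --pt "0 0 -0.25" --pt "0 0 0" --pt "0 0 0" --turn '[0,0,0,0,0,0,0,0]'

```text
time: 11.3
ee_pos: [0.6388, 0.1065, 0.0357]
eef_rot: [0.665, 0.747, 0.0, 0.0]
ft_force: [0.8, 0.4, 0.2]
width: 0.0871
grip_force: 0.0
```

>>> step_arm --pt "0 0 0" --pt "0 0 0" --pt "0 0 0" --pt "0 0 0" --pt "0 0 0" --pt "0 0 0" --pt "0 0 0" --turn '[0,0,0,0,0,0,0]' --grip 1

```text
time: 12.0
ee_pos: [0.6385, 0.1063, 0.0351]
eef_rot: [0.665, 0.747, 0.0, 0.0]
ft_force: [1.7, -0.2, -0.2]
width: 0.0397
grip_force: 25.0
```

>>> step_arm --pt "0 0 0.2" --pt "0 0 0.6" --pt "0 0 0.8" --pt "0 0 0.8" --pt "0 0 0.8" --pt "0 0 0.4" --pt "0 0 0" --pt "0 0 0" --turn '[0,0,0,0,0,0,0,0]'

```text
time: 12.8
ee_pos: [0.6382, 0.1062, 0.1247]
eef_rot: [0.665, 0.747, -0.0, -0.0]
ft_force: [-0.7, -0.4, -0.5]
width: 0.0403
grip_force: 25.0
```

>>> step_arm --pt "-0.4 0.17 0" --pt "-0.7 0.29 0" --pt "-0.8 0.33 0" --pt "-0.8 0.33 0" --pt "-0.8 0.33 0" --pt "-0.8 0.33 0" --pt "-0.8 0.33 0" --pt "-0.8 0.33 0" --pt "-0.6 0.25 0" --pt "-0.4 0.16 0" --pt "0 0 0" --pt "0 0 0" --turn '[0,0,0,0,0,0,0,0,0,0,0,0]'

```text
time: 14.0
ee_pos: [0.4664, 0.1771, 0.1251]
eef_rot: [0.665, 0.747, 0.0, 0.0]
ft_force: [-0.0, -0.7, -1.7]
width: 0.0398
grip_force: 25.0
```

>>> step_arm --pt "0 0 -0.6" --pt "0 0 -0.8" --pt "0 0 -0.8" --pt "0 0 -0.6" --pt "0 0 -0.5" --pt "0 0 -0.25" --pt "0 0 0" --pt "0 0 0" --turn '[0,0,0,0,0,0,0,0]'

```text
time: 14.8
ee_pos: [0.4662, 0.1778, 0.0365]
eef_rot: [0.665, 0.747, 0.0, 0.0]
ft_force: [0.2, 0.1, -1.7]
width: 0.0397
grip_force: 25.0
```

>>> step_arm --pt "0 0 0" --pt "0 0 0" --pt "0 0 0" --pt "0 0 0" --pt "0 0 0" --pt "0 0 0" --turn '[0,0,0,0,0,0]' --grip 0

```text
time: 15.4
ee_pos: [0.4659, 0.1776, 0.0364]
eef_rot: [0.665, 0.747, 0.0, 0.0]
ft_force: [-0.3, 0.2, 0.3]
width: 0.0797
grip_force: 0.0
```

>>> step_arm --pt "0 0 0.5" --pt "0 0 0.9" --pt "0 0 0.9" --pt "0 0 0.9" --pt "0 0 0.4" --pt "0 0 0" --turn '[0,0,0,0,0,0]'

```text
time: 16.0
ee_pos: [0.4668, 0.1778, 0.1278]
eef_rot: [0.665, 0.747, 0.001, 0.001]
ft_force: [-0.1, -0.3, 0.4]
width: 0.0871
grip_force: 0.0
```

>>> step_arm --pt "0.5 -0.35 0" --pt "0.8 -0.56 0" --pt "0.8 -0.56 0" --pt "0.8 -0.56 0" --pt "0.8 -0.56 0" --pt "0.8 -0.56 0" --pt "0.8 -0.56 0" --pt "0.8 -0.56 0" --pt "0.7 -0.49 0" --pt "0.4 -0.28 0" --pt "0 0 0" --pt "0 0 0" --turn '[0,0,0,0,0,0,0,0,0,0,0,0]'

```text
time: 17.2
ee_pos: [0.6453, 0.0521, 0.1255]
eef_rot: [0.665, 0.747, -0.0, -0.001]
ft_force: [0.2, 0.7, 0.4]
width: 0.0872
grip_force: 0.0
```

```bash
python3 - <<'E'
from bench import *
import cv2
cv2.imwrite("pics/w2.png",camera("wrist")["image"][:,:,::-1])
E
```

```text
(no output)
```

View pics/w2.png

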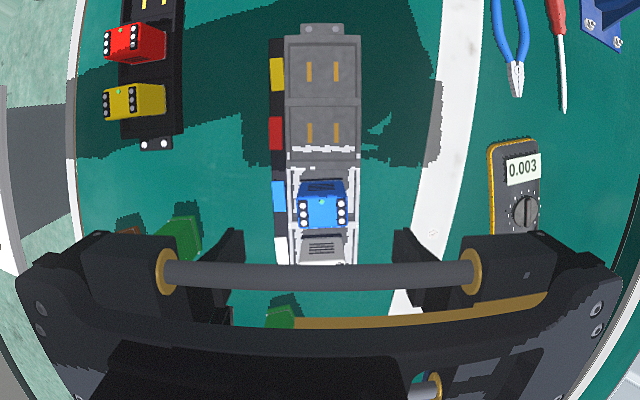

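Yellow (133,102) and red (135,43) stand upright in the black rack. The gripper is centred over blue (322,208), with white behind it.

>>> step_arm --pt "0 0 -0.6" --pt "0 0 -0.8" --pt "0 0 -0.8" --pt "0 0 -0.6" --pt "0 0 -0.5" --pt "0 0 -0.35" --pt "0 0 0" --pt "0 0 0" --turn '[0,0,0,0,0,0,0,0]'

```text
time: 18.05
ee_pos: [0.6462, 0.0517, 0.0355]
eef_rot: [0.665, 0.747, 0.0, 0.0]
ft_force: [0.0, 0.3, -0.1]
width: 0.0873
grip_force: 0.0
```

>>> step_arm --pt "0 0 0" --pt "0 0 0" --pt "0 0 0" --pt "0 0 0" --pt "0 0 0" --pt "0 0 0" --pt "0 0 0" --turn '[0,0,0,0,0,0,0]' --grip 1

```text
time: 18.75
ee_pos: [0.646, 0.0515, 0.0351]
eef_rot: [0.665, 0.747, 0.0, 0.0]
ft_force: [-0.0, -0.8, 0.1]
width: 0.04
grip_force: 24.7
```

>>> step_arm --pt "0 0 0.2" --pt "0 0 0.6" --pt "0 0 0.8" --pt "0 0 0.8" --pt "0 0 0.8" --pt "0 0 0.4" --pt "0 0 0" --pt "0 0 0" --turn '[0,0,0,0,0,0,0,0]'

```text
time: 19.55
ee_pos: [0.6456, 0.0514, 0.1247]
eef_rot: [0.665, 0.747, -0.0, -0.0]
ft_force: [0.1, 0.9, -1.4]
width: 0.0399
grip_force: 24.7
```

>>> step_arm --pt "-0.3 0.3 0" --pt "-0.6 0.6 0" --pt "-0.8 0.78 0" --pt "-0.8 0.78 0" --pt "-0.8 0.78 0" --pt "-0.8 0.78 0" --pt "-0.8 0.78 0" --pt "-0.8 0.78 0" --pt "-0.8 0.78 0" --pt "-0.6 0.58 0" --pt "-0.37 0.36 0" --pt "0 0 0" --turn '[0,0,0,0,0,0,0,0,0,0,0,0]'

```text
time: 20.75
ee_pos: [0.4575, 0.2353, 0.1247]
eef_rot: [0.664, 0.748, -0.0, -0.0]
ft_force: [0.3, -0.2, -0.8]
width: 0.04
grip_force: 24.7
```

>>> step_arm --pt "0 0 0" --pt "0 0 -0.6" --pt "0 0 -0.8" --pt "0 0 -0.8" --pt "0 0 -0.6" --pt "0 0 -0.5" --pt "0 0 -0.25" --pt "0 0 0" --pt "0 0 0" --turn '[0,0,0,0,0,0,0,0,0]'

```text
time: 21.65
ee_pos: [0.4595, 0.2342, 0.0366]
eef_rot: [0.665, 0.747, 0.0, 0.0]
ft_force: [0.4, -0.2, -1.8]
width: 0.0399
grip_force: 24.9
```

>>> step_arm --pt "0 0 0" --pt "0 0 0" --pt "0 0 0" --pt "0 0 0" --pt "0 0 0" --pt "0 0 0" --turn '[0,0,0,0,0,0]' --grip 0

```text
time: 22.25
ee_pos: [0.4592, 0.234, 0.0364]
eef_rot: [0.665, 0.747, 0.0, 0.0]
ft_force: [-0.5, 0.8, 0.1]
width: 0.0799
grip_force: 0.0
```

>>> step_arm --pt "0 0 0.5" --pt "0 0 0.9" --pt "0 0 0.9" --pt "0 0 0.9" --pt "0 0 0.4" --pt "0 0 0" --turn '[0,0,0,0,0,0]'

```text
time: 22.85
ee_pos: [0.46, 0.2344, 0.1279]
eef_rot: [0.665, 0.747, 0.001, 0.001]
ft_force: [0.4, -0.2, -0.2]
width: 0.087
grip_force: 0.0
```

>>> step_arm --pt "0.4 -0.48 0" --pt "0.7 -0.86 0" --pt "0.74 -0.9 0" --pt "0.74 -0.9 0" --pt "0.74 -0.9 0" --pt "0.74 -0.9 0" --pt "0.74 -0.9 0" --pt "0.74 -0.9 0" --pt "0.74 -0.9 0" --pt "0.74 -0.9 0" --pt "0.5 -0.64 0" --pt "0.24 -0.3 0" --turn '[0,0,0,0,0,0,0,0,0,0,0,0]'

```text
time: 24.05
ee_pos: [0.6535, -0.0067, 0.1241]
eef_rot: [0.666, 0.746, -0.001, -0.001]
ft_force: [0.3, -0.2, 1.2]
width: 0.0871
grip_force: 0.0
```

>>> step_arm --pt "0 0 0" --pt "0 0 0" --turn '[0,0]'

```text
time: 24.25
ee_pos: [0.6525, -0.002, 0.1256]
eef_rot: [0.665, 0.747, -0.0, -0.001]
ft_force: [-0.5, 0.1, -0.4]
width: 0.0873
grip_force: 0.0
```

```bash
python3 - <<'E'
from bench import *
import cv2
cv2.imwrite("pics/w3.png",camera("wrist")["image"][:,:,::-1])
E
```

```text
(no output)
```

View pics/w3.png

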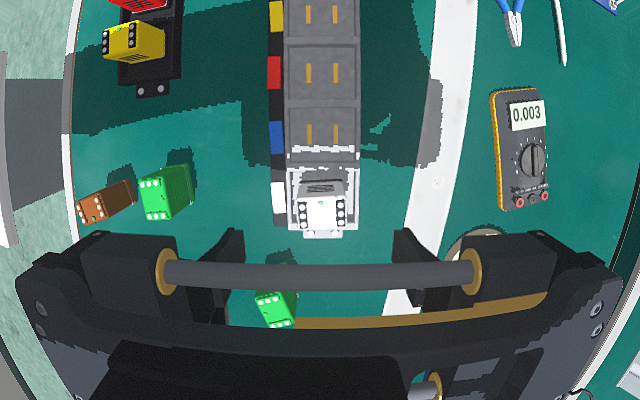

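White is at (321,210), centred between the fingers. Gripping it.

>>> step_arm --pt "0 0 -0.6" --pt "0 0 -0.8" --pt "0 0 -0.8" --pt "0 0 -0.6" --pt "0 0 -0.5" --pt "0 0 -0.35" --pt "0 0 0" --pt "0 0 0" --turn '[0,0,0,0,0,0,0,0]'

```text
time: 25.1
ee_pos: [0.6535, -0.0028, 0.0355]
eef_rot: [0.665, 0.747, 0.0, 0.0]
ft_force: [-0.1, 0.8, 0.1]
width: 0.0874
grip_force: 0.0
```

>>> step_arm --pt "0 0 0" --pt "0 0 0" --pt "0 0 0" --pt "0 0 0" --pt "0 0 0" --pt "0 0 0" --pt "0 0 0" --turn '[0,0,0,0,0,0,0]' --grip 1

```text
time: 25.8
ee_pos: [0.6533, -0.003, 0.0351]
eef_rot: [0.665, 0.747, 0.0, 0.0]
ft_force: [-0.3, 0.1, 0.1]
width: 0.0406
grip_force: 24.6
```

>>> step_arm --pt "0 0 0.2" --pt "0 0 0.6" --pt "0 0 0.8" --pt "0 0 0.8" --pt "0 0 0.8" --pt "0 0 0.4" --pt "0 0 0" --pt "0 0 0" --turn '[0,0,0,0,0,0,0,0]'

```text
time: 26.6
ee_pos: [0.6529, -0.003, 0.1247]
eef_rot: [0.665, 0.747, -0.0, -0.0]
ft_force: [0.3, -0.2, -2.0]
width: 0.0402
grip_force: 24.6
```

>>> step_arm --pt "-0.2 0.3 0" --pt "-0.4 0.6 0" --pt "-0.6 0.87 0" --pt "-0.6 0.87 0" --pt "-0.6 0.87 0" --pt "-0.6 0.87 0" --pt "-0.6 0.87 0" --pt "-0.6 0.87 0" --pt "-0.6 0.87 0" --pt "-0.6 0.87 0" --pt "-0.6 0.87 0" --pt "-0.6 0.87 0" --turn '[0,0,0,0,0,0,0,0,0,0,0,0]'

```text
time: 27.8
ee_pos: [0.4857, 0.2388, 0.1246]
eef_rot: [0.665, 0.747, -0.0, -0.0]
ft_force: [0.8, 0.3, -0.4]
width: 0.0403
grip_force: 24.6
```

>>> step_arm --pt "-0.6 0.87 0" --pt "-0.5 0.73 0" --pt "-0.31 0.5 0" --pt "0 0 0" --pt "0 0 0" --turn '[0,0,0,0,0]'

```text
time: 28.3
ee_pos: [0.4528, 0.2892, 0.1248]
eef_rot: [0.665, 0.747, -0.0, 0.0]
ft_force: [-0.7, -0.5, -0.9]
width: 0.04
grip_force: 24.6
```

>>> step_arm --pt "0 0 -0.6" --pt "0 0 -0.8" --pt "0 0 -0.8" --pt "0 0 -0.6" --pt "0 0 -0.5" --pt "0 0 -0.25" --pt "0 0 0" --pt "0 0 0" --turn '[0,0,0,0,0,0,0,0]'

```text
time: 29.1
ee_pos: [0.4532, 0.2897, 0.0366]
eef_rot: [0.665, 0.747, 0.0, 0.0]
ft_force: [-0.0, -0.5, -0.8]
width: 0.04
grip_force: 24.8
```

>>> step_arm --pt "0 0 0" --pt "0 0 0" --pt "0 0 0" --pt "0 0 0" --pt "0 0 0" --pt "0 0 0" --turn '[0,0,0,0,0,0]' --grip 0

```text
time: 29.7
ee_pos: [0.4529, 0.2896, 0.0363]
eef_rot: [0.665, 0.747, 0.0, 0.0]
ft_force: [-0.4, -0.4, -0.3]
width: 0.08
grip_force: 0.0
```

>>> step_arm --pt "0 0 0.5" --pt "0 0 0.9" --pt "0 0 0.9" --pt "0 0 0.9" --pt "0 0 0.9" --pt "0 0 0.9" --pt "0 0 0.9" --pt "0 0 0.5" --pt "0 0 0" --turn '[0,0,0,0,0,0,0,0,0]'

```text
time: 30.6
ee_pos: [0.4535, 0.2902, 0.1982]
eef_rot: [0.665, 0.747, 0.001, 0.001]
ft_force: [0.1, 0.6, -0.6]
width: 0.0869
grip_force: 0.0
```

>>> step_arm --pt "0.2 -0.5 0" --pt "0.3 -0.8 0" --pt "0.3 -0.8 0" --pt "0.3 -0.8 0" --pt "0.3 -0.8 0" --pt "0.3 -0.8 0" --pt "0.3 -0.8 0" --pt "0.3 -0.8 0" --pt "0.3 -0.8 0" --pt "0.3 -0.8 0" --pt "0.2 -0.5 0" --pt "0 0 0" --turn '[0,0,0,0,0,0,0,0,0,0,0,0]'

```text
time: 31.8
ee_pos: [0.5306, 0.0818, 0.1952]
eef_rot: [0.666, 0.746, -0.001, -0.0]
ft_force: [0.7, 0.7, 0.2]
width: 0.087
grip_force: 0.0
```

>>> step_arm --pt "0 -0.5 0" --pt "0 -0.9 0" --pt "0 -0.9 0" --pt "0 -0.9 0" --pt "0 -0.9 0" --pt "0 -0.9 0" --pt "0 -0.5 0" --pt "0 0 0" --pt "0 0 0" --pt "0 0 0" --turn '[0,0,0,0,0,0,0,0,0,0]'

```text
time: 32.8
ee_pos: [0.5304, -0.0513, 0.1964]
eef_rot: [0.664, 0.748, 0.0, -0.0]
ft_force: [0.5, -0.3, 0.3]
width: 0.087
grip_force: 0.0
```

```bash
python3 - <<'E'
from bench import *
from h import *
c=camera("top");cv2.imwrite("pics/end.png",c["image"][150:270,170:380,::-1].repeat(3,0).repeat(3,1))
P=cloud(c);m=np.zeros((400,640),np.uint8);m[195:260,190:325]=P[195:260,190:325,2]>.045
n,l,st,ce=cv2.connectedComponentsWithStats(m)
Rt=np.array([[np.cos(.112),np.sin(.112)],[-np.sin(.112),np.cos(.112)]])
for i in range(1,n):
    if st[i,4]>40:
        q=plane(c,*ce[i],.066);print(st[i,4],q.round(4),"rack xy",(Rt@(q[:2]-[.4614,.2059])).round(4),np.percentile(P[l==i][:,2],[50,95]).round(3))
E
```

```text
270 [0.4709 0.1244 0.066 ] rack xy [ 0.0004 -0.082 ] [0.065 0.068]
279 [0.4663 0.1764 0.066 ] rack xy [ 0.0016 -0.0298] [0.065 0.068]
289 [0.4597 0.2319 0.066 ] rack xy [0.0012 0.026 ] [0.065 0.068]
305 [0.4534 0.2855 0.066 ] rack xy [0.001 0.08 ] [0.064 0.068]
```

View pics/end.png

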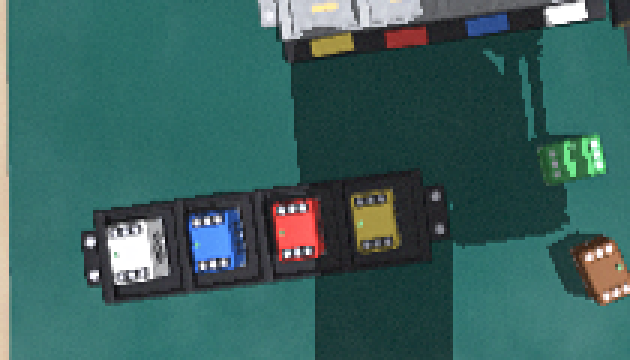

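The picture shows white, blue, red and yellow from left to right, each upright and within 4 mm of its bay centre. The gripper is clear of everything.

```bash
python3 -c "
from bench import *
print(close_job())"
```

```text
the job is handed in; nothing more can be done
None
```

All four modules now stand upright in the black rack in mirrored order (white, blue, red, yellow from the left), each within about 4 mm of its bay centre in the last picture; I handed the job in at about 33 s, and no verdict came back.

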